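Tighten the tea canister's wing nut with fingertip strokes

ROBOT

A 6-joint arm with a two-finger parallel gripper is mounted at the origin on the work surface. World frame = base frame: x ahead of the robot, y to its left, z up, the work surface at z = 0. Lengths are in m, angles in rad, forces in N, time in s.
With the tool pointing down it reaches from about 0.4 to 0.825 m from the base axis. Payload 7 kg.
Tool frame: the origin (TCP) lies at the very end of the fingers, on their centre line; the grasp point (between the pads) lies 19 mm behind it (arm.grip_point_offset is the distance from the TCP to the grasp point, in m); z points along the fingers, y is the line along which they close (so a half turn about z gives the same grasp; the last joint's range is limited). The gripper opens to 88 mm and grips with 3 to 60 N. Pads are 19 mm wide; open, the fingers measure 130 mm over their backs; the gripper's body (78 mm by 193 mm) begins 47 mm behind the grasp point.
Start: joints at [1.634, 0.359, 0.012, 0, -1.224, -0.288], TCP at [0.15, 0.658, 0.196] pointing down, gripper open.
Joint ranges: [-3.07, 3.07], [-1.43, 2.12], [-1.02, 1.25], [-3.03, 1.67], [-3.05, -0], [-3.03, 3.03]. Speed limits (rad/s): [2.39, 2.39, 3.01, 3.14, 3.14, 3.14].

INTERFACE

Orientations are given as [roll, pitch, yaw] about the fixed x, y, z axes, in that order (R = Rz(yaw) Ry(pitch) Rx(roll)).
In Python, from station import arm, cams gives the robot as it stands.
- The arm moves only by the shell command python3 -m handwheel 'ROWS' [FORCE]. ROWS is JSON, a list that holds one entry, the list of rows, each a list of 7 numbers: the shift along the tool's x, y, z normalised to -1 to 1, where 1 is 0.08 m, then the turn, a rotation vector about the tool's x, y, z normalised to -1 to 1, where 1 is 0.5 rad, then the closure in counts, from 0 (fully open) to 255 (shut). In form: [[[x, y, z, wx, wy, wz, hand], ...]]. A call has 1 to 5 rows; each row is the pose to reach, as a shift and turn from the pose commanded when the call began, along the tool's axes at that moment; what a row does not reach only later rows make up. A row lasts 1/8 s, in which the tool goes at most 62.5 mm and 10.7 degrees, less where a joint would pass 70% of its speed; a pose out of reach is approached as far as the arm can. A call with a number of a shift or a turn outside -1 to 1 is refused whole. A call with a gripper value outside its range is refused whole. The fingers move at their own pace and stop on an object; FORCE is the grip in N (left out, the last holds). Time passes only in rows, so rows that repeat a pose let the fingers close. It gives the time, the measured TCP pose, the force, the opening and the grip force at its end, in the units of the state.
- arm.get_state(): the state, without advancing time (a new reading comes with each control period).
- cams.grab_frame(name): name is "side" or "top"; returns the picture (384x512x3 uint8, blue, green, red); there is no depth.
- cams.camera_info(name): a dict with "camera_matrix" (3x3 intrinsics, pixels), "R" (3x3) and "t" (3): a world point X has camera coordinates R X + t. Camera axes: x right, y down, z forward; pixel columns grow to the right and rows downward; lengths in m; the calibration is good to about 2 mm. A picture is of the moment at which its call begins. camera_info takes no time and is no camera call.
- arm.job_done(): hands the job in; it is judged then, once.
The state is a dict: "t": time; "q": joint angles; "qd": joint speeds; "joint_efforts": joint torques, N m; "eef_pos": TCP position; "ee_rot": TCP orientation; "force": force on the tool from outside, world axes, zero at the start; "moment": the same for the moment, N m; "width": finger opening in m; "gripper_force": force on a finger pad.
Only numpy, scipy, OpenCV 4.12 (cv2) and the standard library are available. Lean on these libraries where they do the work, as an engineer would, in place of code of your own. Each camera call takes 0.05 s, during which the arm holds its last target. There are 200 camera calls.

TASK

The wing nut on the tea canister's lid has come loose. Push its wings round clockwise (seen from above) with the fingertips until it is fully tight: it turns no further and its red-tipped wing points at the yellow snap latch. Never take the nut or a wing between the fingers, leave the cup, saucer, spoon holder and fish opener where they stand, and finish clear of everything.

Things in the scene. Friction and masses are not known exactly. Their poses are not given: they have to be found in the camera images.
- canister: Green tea canister with a dark flat lid, 114 mm across the lid and 115 mm high to the lid's top, in a round black tray 132 mm across that is screwed down: it cannot move. Origin on its vertical axis at the cupboard top; z up; its x axis points from the axis towards the snap latch.
- wing_nut (a joint): Angle of the wing nut on its vertical stud at the centre of the lid: 0 is loosest, grows as the nut is turned clockwise seen from above, and 5.5 rad is fully tight, at a hard stop. There the red-tipped wing points straight at the latch; at any value q the red wing stands 5.5 - q counter-clockwise (from above) of the latch. It starts between 0.3 and 2.3, stays where it is left, and turns with light friction (about 0.035 N m, some 1.5 N at the wings). It does not rise or sink.
- nut_mid (a point): Point on the nut's axis half-way up its wings, 135 mm above the cupboard top. It turns with the nut: x axis towards the red-tipped wing, z up. White nut: two upright flat wings, opposite one another along its x axis, 6 mm thick, each reaching out to 28 mm from the axis, from 12 mm below to 12 mm above this point (8 to 32 mm above the lid); the hub between them is 18 mm in diameter and reaches 5 mm above this point, a thin brass stud 10 mm above it.
- latch_top (a point): Centre of the top of the fixed yellow snap-latch post, an upright plate 8 mm thick (radially) and 24 mm wide that stands on the lid 34 to 42 mm from the nut's axis, its top 155 mm above the cupboard top. The wings pass inside it, but a fingertip beside a wing does not: lift over it or use the other wing.
- cup: Loose orange melamine cup, 80 mm across, 75 mm high, origin under its centre. To be left alone.
- saucer: Loose greenish glass saucer, 136 mm across, 18 mm high, origin under its centre. To be left alone.
- spoon_holder: Loose stainless teaspoon holder, 72 mm across, 138 mm high with its three spoons, origin under its centre. To be left alone.
- fish_opener: Loose blue plastic bottle opener shaped like a fish, lying flat, about 100 mm long, 42 mm wide and 10 mm thick, origin under its body. To be left alone.
There are look-alikes about, which are no part of the job. Of the things that look like the canister, the larger one is meant.

How it is judged:
By the outcome, as a careful person would: the job done as asked, in the order asked, and still so for the second after the job is handed in, with the robot touching nothing.
It also fails if it takes over 67 s, if anything falls off the work surface, if the arm or the gripper's body presses on something with over 40 N, if the wrist force passes 120 N, or if a joint passes its speed limit or range.

## Working session

There is one attempt and no reset: what is moved stays moved. The work goes in short steps, Python scripts to look and compute and a shell command to move; the robot and the scene stay as the last step left them, time stands still between calls to the robot, and variables do not carry over. Pictures are saved under pics/ and viewed, at most 10 in all, crops included, and the job is handed in when it is done.

```bash
mkdir -p pics; ls
python3 - <<'E'
from station import arm, cams
import cv2
for n in("side","top"):
    cv2.imwrite(f"pics/{n}0.png",cams.grab_frame(n)); c=cams.camera_info(n); print(n,c)
s=arm.get_state(); print(s["t"],s["eef_pos"],s["ee_rot"],s["width"])
E
```

```text
pics
side {'camera_matrix': array([[365.39759601,   0.        , 253.6429669 ],
       [  0.        , 365.39759601, 188.00189505],
       [  0.        ,   0.        ,   1.        ]]), 'R': array([[-0.95915528, -0.28282156, -0.00575396],
       [-0.17547393,  0.61080679, -0.77209065],
       [ 0.22187844, -0.73954516, -0.63548637]]), 't': array([0.53869899, 0.17411539, 0.97548849])}
top {'camera_matrix': array([[350.11411665,   0.        , 258.78243671],
       [  0.        , 350.11411665, 193.60843218],
       [  0.        ,   0.        ,   1.        ]]), 'R': array([[ 0.01817425, -0.99966353,  0.01850759],
       [-0.99683452, -0.01954955, -0.07706332],
       [ 0.0773992 , -0.01704843, -0.99685441]]), 't': array([-0.02552382,  0.57980593,  0.93778489])}
0.1 [0.15040207 0.65753592 0.1952161 ] [ 3.14009327e+00 -1.63468597e-04 -2.24893687e-01] 0.08745149813467376
```

View pics/top0.png

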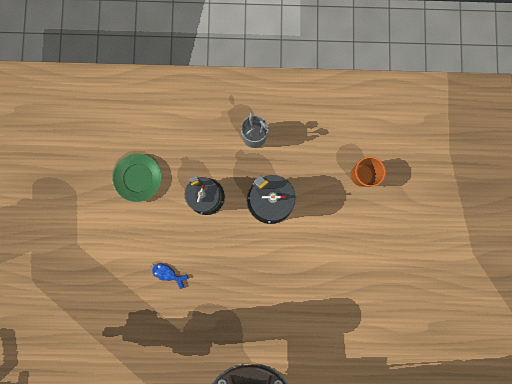

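View pics/side0.png

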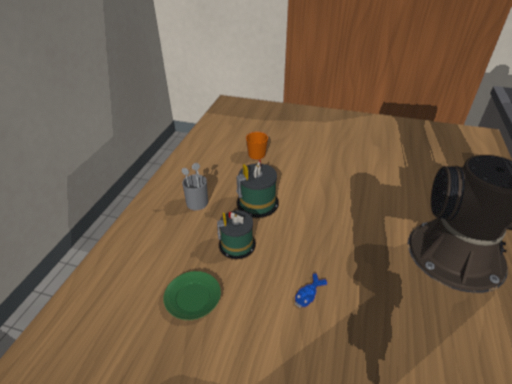

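The larger canister is at about (272,199) in the top view, with its latch at (262,183) and the red wing pointing right. The small look-alike is at (205,196), the spoon holder at (254,130) and the cup at (368,172). Next I'll zoom in and measure.

```bash
cat > h.py <<'E'
import numpy as np
from station import arm, cams
def ray(n,u,v,z):
    c=cams.camera_info(n);R,t=np.array(c["R"]),np.array(c["t"])
    d=R.T@np.linalg.inv(c["camera_matrix"])@[u,v,1];o=-R.T@t
    return o+d*(z-o[2])/d[2]
def proj(n,X):
    c=cams.camera_info(n);p=c["camera_matrix"]@(c["R"]@np.array(X)+c["t"]);return p[:2]/p[2]
E
python3 - <<'E'
import cv2,numpy as np
from h import *
a=cv2.imread("pics/top0.png")[165:235,235:310];b=cv2.imread("pics/side0.png")[150:220,220:295]
cv2.imwrite("pics/z0.png",cv2.resize(np.hstack([a,b]),(750,350),interpolation=cv2.INTER_CUBIC))
for nm,u,v,z in[("nut",272.5,198,.14),("latch",262,183,.155),("redtip",286,197,.147),("cup",368,172,.07),("small",202,195,.1),("spoon",254,130,.1),("saucer",137,178,.01)]: print(nm,ray("top",u,v,z).round(4))
print(ray("side",258,172,.14))
E
```

```text
nut [ 0.5611 -0.0458  0.14  ]
latch [ 0.5953 -0.0195  0.155 ]
redtip [ 0.5637 -0.0776  0.147 ]
cup [ 0.6393 -0.3005  0.07  ]
small [0.5679 0.1294 0.1   ]
spoon [0.737  0.0019 0.1   ]
saucer [0.6179 0.3234 0.01  ]
[ 0.55462565 -0.0223246   0.14      ]
```

View pics/z0.png

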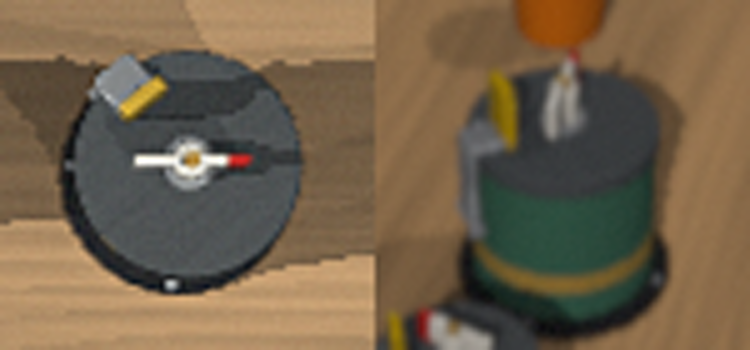

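In the enlarged crop, the stud is at top pixel (273.2,197), the white wing tip at (261.8,197), the red tip at (285.4,197) and the latch top at (264,184.4). So the red wing points to about −y and the latch is at about +40°. The nut needs about 230° clockwise. A closed fingertip on the counter-clockwise face of the red wing can do this in one sweep without crossing the latch. I'll measure more exactly and set out.

```bash
python3 - <<'E'
from h import *
n=ray("top",273.2,197,.145);l=ray("top",264,184.4,.155);r=ray("top",285.4,197,.147);w=ray("top",261.8,197,.147);lid=ray("top",272.4,197,.115)
print(n,(r+w)/2,lid,l,ray("side",258.6,166,.145))
n=(r+w)/2
for p in(l,r,w):d=p-n;print(np.hypot(*d[:2]),np.degrees(np.arctan2(d[1],d[0])))
print(proj("side",n))
E
for i in 1 2 3 4 5 6; do python3 -m handwheel '[[[0.47,0.47,0,0,0,0,255],[0.94,0.945,0,0,0,0,255],[0.94,0.945,0,0,0,0,255]]]' 20 | tail -c 600 ; done
python3 -c "
from station import arm;s=arm.get_state();print(s['q'],s['eef_pos'],s['ee_rot'],s['width'])"
```

```text
[ 0.56322144 -0.04711351  0.145     ] [ 0.56310293 -0.0479694   0.147     ] [ 0.56524414 -0.04688704  0.115     ] [ 0.59202663 -0.02426539  0.155     ] [ 0.55894584 -0.04368651  0.145     ]
0.0373960013016249 39.33585131824645
0.0281911015530128 -88.88680594494926
0.0281911015530128 91.11319405505074
[257.60956003 164.34563818]
t: 0.48
eef_pos: [0.2083, 0.5647, 0.1964]
ee_rot: [3.141, 0.0, -0.227]
force: [-0.6, 1.2, 1.2]
width: 0.0632
gripper_force: 0.0
t: 0.85
eef_pos: [0.2644, 0.4749, 0.1963]
ee_rot: [3.141, 0.0, -0.227]
force: [0.7, -0.3, 0.3]
width: 0.033
gripper_force: 0.0
t: 1.23
eef_pos: [0.3207, 0.3851, 0.1962]
ee_rot: [3.142, 0.0, -0.227]
force: [-0.1, 0.3, 0.6]
width: 0.0036
gripper_force: 0.0
t: 1.6
eef_pos: [0.3772, 0.2951, 0.196]
ee_rot: [3.141, 0.0, -0.227]
force: [-0.2, 1.1, -0.6]
width: 0.0001
gripper_force: 0.0
t: 1.98
eef_pos: [0.4339, 0.2049, 0.1959]
ee_rot: [3.141, 0.0, -0.228]
force: [0.3, 0.4, -0.1]
width: 0.0009
gripper_force: 0.0
t: 2.35
eef_pos: [0.4905, 0.1146, 0.1956]
ee_rot: [3.141, 0.0, -0.227]
force: [-0.4, -0.0, -0.3]
width: 0.0006
gripper_force: 0.0
[ 6.20296641e-01  7.52918182e-02 -3.57869636e-01  1.86916579e-04
 -1.13836198e+00  7.22923544e-01] [0.49051616 0.11460676 0.1955947 ] [ 3.14093517e+00  3.53827963e-04 -2.27497863e-01] 0.0005685341628038562
```

Sizes agree with the spec: wing tips at 28.2 mm, latch at 37.4 mm. The nut is at (0.563, −0.0475) and the latch at 39.3°. Next I'll hover beside the red wing and turn the tool to yaw of about 1.5.

```bash
for i in 1 2; do python3 -m handwheel '[[[0.46,0.47,0,0,0,0,255],[0.916,0.95,0,0,0,0,255],[0.916,0.95,0,0,0,0,255]]]' >/dev/null; done
for i in 1 2 3 4; do python3 -m handwheel '[[[0,0,0,0,0,-0.3,255],[0,0,0,0,0,-0.6,255],[0,0,0,0,0,-0.864,255],[0,0,0,0,0,-0.864,255]]]' >/dev/null; done
python3 - <<'E'
from h import *
import cv2
s=arm.get_state();print(s['t'],s['q'],s['eef_pos'],s['ee_rot'])
p,y=s['eef_pos'],s['ee_rot'][2];d=np.array([.563,-.0475])-p[:2]
print("nut in tool",d@[np.cos(y),np.sin(y)],d@[np.sin(y),-np.cos(y)])
a=cams.grab_frame("top")[150:240,220:320];b=cams.grab_frame("side")[110:220,200:310]
cv2.imwrite("pics/z1.png",np.hstack([cv2.resize(a,(400,360),interpolation=2),cv2.resize(b,(360,360),interpolation=2)]))
for f in(.1,.2,.3,.4,.5):
    for c in([.019,-.024],):
        c=np.array(c);R=np.array([[np.cos(f),-np.sin(f)],[np.sin(f),np.cos(f)]]);print(f,((c-R@c)/.08).round(3))
E
```

```text
5.1 [ 2.15659984e-01  2.39270685e-01 -1.56286743e-01 -5.41364221e-05
 -1.17516647e+00  2.85285532e+00] [ 0.59822913 -0.06527532  0.19607491] [ 3.14153744e+00 -6.85130886e-05  1.49769811e+00]
nut in tool 0.015154956869234834 -0.03643323933043752
0.1 [-0.029 -0.025]
0.2 [-0.055 -0.053]
0.3 [-0.078 -0.084]
0.4 [-0.098 -0.116]
0.5 [-0.115 -0.151]
```

View pics/z1.png

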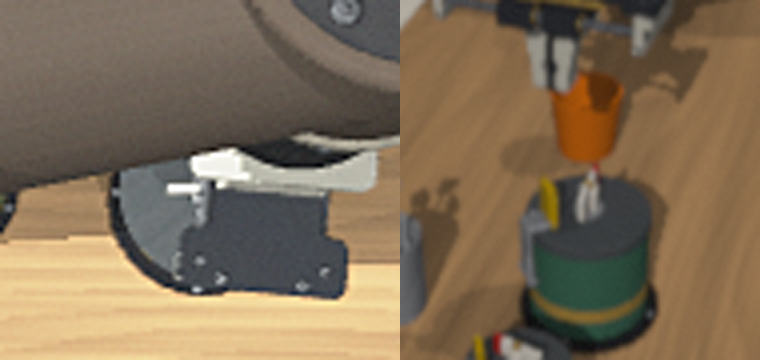

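The picture shows the closed fingers above the far side of the wing: fingertip at about (555,90) in the side half, nut at (590,195). Clear to descend. I'll shift 4 mm outward, lower, and close most of the gap.

```bash
python3 -m handwheel '[[[-0.05,0,0.2,0,0,0,255],[-0.05,0,0.5,0,0,0,255],[-0.05,0,0.84,0,0,0,255],[-0.05,0,0.84,0,0,0,255]]]'
python3 -m handwheel '[[[0,-0.07,0,0,0,0,255],[0,-0.14,0,0,0,0,255],[0,-0.14,0,0,0,0,255]]]'
python3 -m handwheel '[[[-0.029,-0.025,0,0,0,0.2,255],[-0.055,-0.053,0,0,0,0.4,255],[-0.078,-0.084,0,0,0,0.6,255],[-0.098,-0.116,0,0,0,0.8,255],[-0.115,-0.151,0,0,0,1,255]]]'
python3 - <<'E'
from h import *
import cv2
s=arm.get_state();p,y=s['eef_pos'],s['ee_rot'][2];d=np.array([.563,-.0475])-p[:2]
print(s['t'],"nut in tool",d@[np.cos(y),np.sin(y)],d@[np.sin(y),-np.cos(y)],y,s['q'][5])
b=cams.grab_frame("side")[120:210,210:310]
cv2.imwrite("pics/z2.png",cv2.resize(b,(500,450),interpolation=2))
E
```

```text
t: 5.7
eef_pos: [0.5958, -0.07, 0.1259]
ee_rot: [-3.136, 0.001, 1.501]
force: [-0.5, -0.2, 0.4]
width: 0.0004
gripper_force: 0.0
t: 6.08
eef_pos: [0.5867, -0.0688, 0.1299]
ee_rot: [3.14, -0.0, 1.503]
force: [0.1, 0.2, -0.3]
width: 0.0005
gripper_force: 0.0
t: 6.7
eef_pos: [0.5743, -0.0772, 0.1295]
ee_rot: [3.141, -0.001, 1.0]
force: [-0.4, 0.7, 0.1]
width: 0.0005
gripper_force: 0.0
6.7 nut in tool 0.018880096201988366 -0.025579051764306547 0.9998564295184058 2.3668197738565566
```

View pics/z2.png

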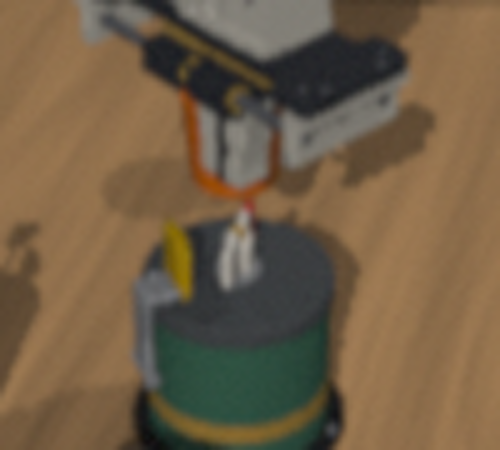

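Run:
```python
from h import *
s=arm.get_state();p=s['eef_pos'];print(p)
for X in(p,[.563,-.0475,.147],[.563,-.0475,.123],[.5636,-.0755,.147],[.563,-.1045,.115],[.592,-.024,.155]):
  q=proj("side",X);print(X,q,(q-[210,120])*5)
```

```text
[ 0.57398731 -0.0772887   0.12949544]
[ 0.57398731 -0.0772887   0.12949544] [256.78590317 162.98165923] [233.92951585 214.90829617]
[0.563, -0.0475, 0.147] [257.59903624 164.44410329] [237.99518119 222.22051643]
[0.563, -0.0475, 0.123] [257.58969508 171.18741912] [237.9484754  255.93709558]
[0.5636, -0.0755, 0.147] [260.04584429 158.99067951] [250.22922146 194.95339756]
[0.563, -0.1045, 0.115] [262.76881626 162.43278464] [263.84408131 212.16392322]
[0.592, -0.024, 0.155] [245.37234946 165.17593585] [176.86174729 225.87967925]
```

Run:
```python
from h import *
import cv2
X=np.array([.59823,-.06528,.19607]);q=proj("side",X);print("hover",q,(q-[200,110])*360/110+[400,0])
a=cams.grab_frame("side");b=cams.grab_frame("top");cv2.imwrite("pics/s3.png",a)
cv2.imwrite("pics/z3.png",np.hstack([cv2.resize(a[140:190,230:290],(480,400),interpolation=0),cv2.resize(b[170:230,240:285],(300,400),interpolation=0)]))
```

```text
hover [247.35339108 144.76054827] [554.97473446 113.76179434]
```

View pics/z3.png

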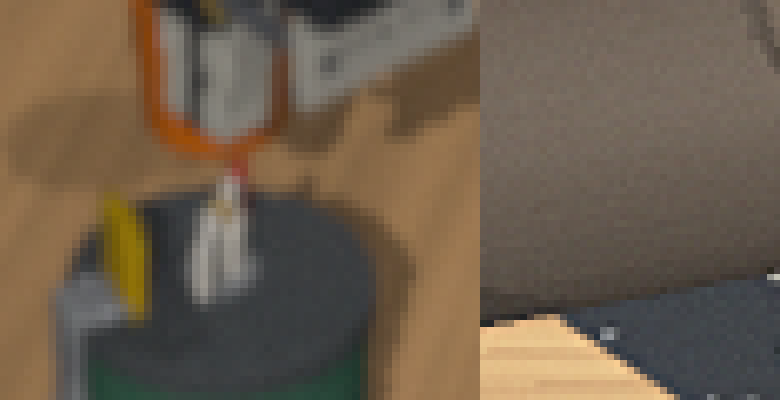

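The wing hasn't moved. The closed fingertips show at row 157, where TCP projects to 163, and the hover image has the same offset. So the closed tips end about 19 mm above the reported TCP and passed over the wing. I'll go back, lower in steps, and track the red tip numerically.

```bash
python3 -m handwheel '[[[0,0,-0.06,0,0,0,255],[0.06,0.02,-0.06,0,0,-0.33,255],[0.12,0.045,-0.06,0,0,-0.66,255],[0.173,0.077,-0.06,0,0,-1,255],[0.173,0.077,-0.06,0,0,-1,255]]]' >/dev/null
python3 -m handwheel '[[[0,0.14,0,0,0,0,255],[0,0.14,0,0,0,0,255],[0,0.14,0.1,0,0,0,255],[0,0.14,0.185,0,0,0,255],[0,0.14,0.185,0,0,0,255]]]'
cat >> h.py <<'E'
import cv2
def red(n="side"):
    a=cams.grab_frame(n);h=cv2.cvtColor(a,cv2.COLOR_BGR2HSV)
    m=((h[...,0]<5)|(h[...,0]>172))&(h[...,1]>140)&(h[...,2]>60)
    w=np.zeros_like(m);u,v=proj(n,[.563,-.0475,.135]).astype(int);w[v-20:v+20,u-18:u+19]=1
    y,x=np.nonzero(m&w);return a,len(x),(x.mean() if len(x) else 0,y.mean() if len(x) else 0)
def tool():
    s=arm.get_state();p,y=s['eef_pos'],s['ee_rot'][2];d=np.array([.563,-.0475])-p[:2]
    print("t",s['t'],"z",p[2],"nut in tool",d@[np.cos(y),np.sin(y)],d@[np.sin(y),-np.cos(y)],"yaw",y,"j6",s['q'][5],"F",np.round(s['force'],1))
E
python3 - <<'E'
from h import *
tool();a,k,c=red();print(k,c)
print(proj("side",arm.get_state()['eef_pos']))
cv2.imwrite("pics/z4.png",cv2.resize(a[130:190,220:290],(700,600),interpolation=0))
E
```

```text
t: 8.1
eef_pos: [0.5971, -0.0697, 0.1178]
ee_rot: [-3.14, 0.0, 1.503]
force: [-0.1, 1.0, 0.8]
width: 0.0007
gripper_force: 0.0
t 8.1 z 0.11783470631731387 nut in tool 0.019837681717217105 -0.035537254208611736 yaw 1.5029029011069395 j6 2.865415169330777 F [-0.1  1.   0.8]
0 (0, 0)
[248.47486558 166.19443775]
```

View pics/z4.png

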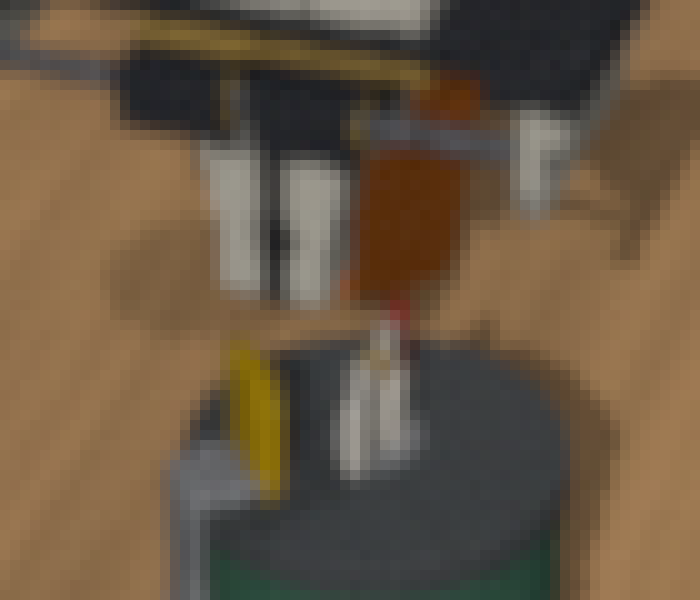

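The image shows the fingertip bottom at row 160 and the red tip at (260,161), so the tips are still near wing-top height. The closed pair is only about 30 mm wide. I'll lower 12 mm more while watching the force.

```bash
python3 -m handwheel '[[[0.01,0,0.05,0,0,0,255],[0.01,0,0.1,0,0,0,255],[0.01,0,0.15,0,0,0,255],[0.01,0,0.15,0,0,0,255],[0.01,0,0.15,0,0,0,255]]]'
python3 - <<'E'
from h import *
tool();a,k,c=red();h=cv2.cvtColor(a,cv2.COLOR_BGR2HSV)
for v in(160,161,162):print([tuple(map(int,h[v,u])) for u in(258,259,260,261)])
print("col248 grey rows",[(v,a[v,245:250].mean(0).astype(int).tolist()) for v in range(156,172)])
p=arm.get_state()['eef_pos']
for z in(.115,.12,.125,.13,.135,.14):print(z,proj("side",[p[0],p[1]+.0095,z])[1])
E
```

```text
t: 8.78
eef_pos: [0.598, -0.0688, 0.1069]
ee_rot: [3.142, 0.0, 1.503]
force: [-0.7, -0.5, 0.5]
width: 0.0006
gripper_force: 0.0
t 8.775 z 0.10688014037844284 nut in tool 0.018922666624302607 -0.03635325375758596 yaw 1.5032549803874078 j6 2.8642807350136517 F [-0.7 -0.5  0.5]
[(9, 139, 92), (5, 172, 108), (6, 174, 107), (13, 135, 98)]
[(8, 103, 109), (3, 141, 123), (4, 164, 112), (12, 135, 98)]
[(9, 53, 125), (3, 78, 127), (4, 113, 102), (11, 119, 90)]
col248 grey rows [(156, [77, 80, 82]), (157, [72, 76, 77]), (158, [83, 88, 89]), (159, [93, 98, 100]), (160, [94, 101, 102]), (161, [93, 100, 102]), (162, [87, 96, 104]), (163, [75, 95, 111]), (164, [64, 88, 108]), (165, [49, 74, 88]), (166, [35, 69, 81]), (167, [28, 74, 89]), (168, [26, 81, 98]), (169, [25, 87, 104]), (170, [24, 89, 108]), (171, [23, 90, 110])]
0.115 169.08960244823197
0.12 167.72251864903717
0.125 166.3473353322911
0.13 164.96398030370239
0.135 163.57238050842653
0.14 162.1724620182058
```

```bash
sed -i 's/<5)|/<7)|/; s/>140)/>95)/' h.py
python3 -m handwheel '[[[0,0,0.05,0,0,0,255],[0,0,0.075,0,0,0,255],[0,-0.07,0.075,0,0,0,255],[0,-0.14,0.075,0,0,0,255],[0,-0.14,0.075,0,0,0,255]]]'
python3 -c "
from h import *
tool();print(red()[1:])"
python3 -m handwheel '[[[0,-0.03,0,0,0,0,255],[0,-0.06,0,0,0,0,255],[0,-0.09,0,0,0,0,255],[0,-0.12,0,0,0,0,255],[0,-0.12,0,0,0,0,255]]]'
python3 - <<'E'
from h import *
tool();a,k,c=red();print(k,c)
cv2.imwrite("pics/z5.png",cv2.resize(a[130:190,220:290],(700,600),interpolation=0))
E
```

```text
t: 9.45
eef_pos: [0.5863, -0.068, 0.1011]
ee_rot: [3.141, -0.0, 1.503]
force: [0.6, 0.2, -0.2]
width: 0.0005
gripper_force: 0.0
t 9.45 z 0.10112292767290154 nut in tool 0.01890847596565325 -0.024654975060935006 yaw 1.50333605993602 j6 2.8587425515481404 F [ 0.6  0.2 -0.2]
(5, (np.float64(259.6), np.float64(160.8)))
t: 10.12
eef_pos: [0.5779, -0.0678, 0.1012]
ee_rot: [3.14, 0.0, 1.503]
force: [2.5, -3.8, -1.3]
width: 0.0005
gripper_force: 2.3
t 10.125 z 0.10118701741983133 nut in tool 0.019273149273121903 -0.016191186630887578 yaw 1.5033675718360944 j6 2.8538331751877517 F [ 2.5 -3.8 -1.3]
19 (np.float64(262.8421052631579), np.float64(164.52631578947367))
```

View pics/z5.png

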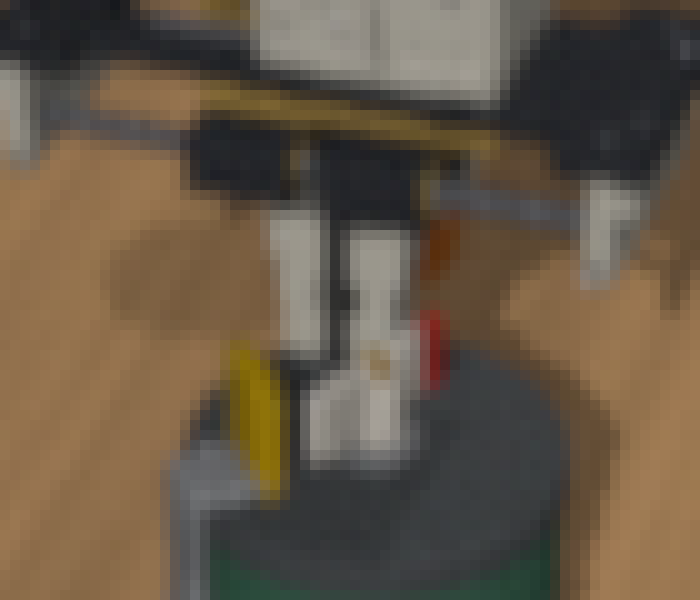

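It works: the red tip moved from (259.6,160.8) to (263,164.5) with the finger bearing on the wing at about 4 N. Next I'll work out sweep rows for the measured nut offset.

```bash
python3 - <<'E'
from h import *
c=np.array([.0195,-.017])
for f in(.1,.2,.3,.4,.5):
    R=np.array([[np.cos(f),-np.sin(f)],[np.sin(f),np.cos(f)]]);print(f,((c-R@c)/.08).round(3))
E
python3 -m handwheel '[[[-0.023,-0.022,0,0,0,0.2,255],[-0.045,-0.046,0,0,0,0.4,255],[-0.062,-0.07,0,0,0,0.6,255],[-0.076,-0.1,0,0,0,0.8,255],[-0.086,-0.13,0,0,0,1,255]]]'
python3 -c "
from h import *
tool();print(red()[1:])"
```

```text
0.1 [-0.02  -0.025]
0.2 [-0.037 -0.053]
0.3 [-0.052 -0.082]
0.4 [-0.064 -0.112]
0.5 [-0.072 -0.143]
t: 10.8
eef_pos: [0.5673, -0.0732, 0.1012]
ee_rot: [3.14, -0.001, 1.0]
force: [3.2, -0.2, -0.3]
width: 0.0006
gripper_force: 1.6
t 10.8 z 0.10121167868777584 nut in tool 0.01932563193734772 -0.017540872658217167 yaw 0.9999904848056487 j6 2.3572696196471057 F [ 3.2 -0.2 -0.3]
(24, (np.float64(264.625), np.float64(165.41666666666666)))
```

Good: about 3 N, and the offset is holding. I'll continue the sweep with the exact rows.

```bash
for i in 1 2 3; do python3 -m handwheel '[[[-0.02,-0.025,0,0,0,0.2,255],[-0.037,-0.053,0,0,0,0.4,255],[-0.052,-0.082,0,0,0,0.6,255],[-0.064,-0.112,0,0,0,0.8,255],[-0.072,-0.143,0,0,0,1,255]]]' | grep force:
python3 -c "
from h import *
tool();print(red()[1:])"; done
```

```text
force: [2.3, -1.8, -0.5]
gripper_force: 1.5
t 11.475 z 0.10115943332269639 nut in tool 0.019676079458884898 -0.017472396087106483 yaw 0.5016241366644045 j6 1.8513641112476724 F [ 2.3 -1.8 -0.5]
(26, (np.float64(265.38461538461536), np.float64(168.0)))
force: [1.9, -3.6, 1.6]
gripper_force: 1.5
t 12.15 z 0.10104515740745965 nut in tool 0.020072374751548456 -0.017794006509885798 yaw 0.003006706145806559 j6 1.3345325927648708 F [ 1.9 -3.6  1.6]
(27, (np.float64(264.5925925925926), np.float64(170.25925925925927)))
force: [-1.3, -1.3, 0.9]
gripper_force: 0.7
t 12.825 z 0.1006068203821843 nut in tool 0.020621150750796936 -0.01826563335323675 yaw -0.4960913576603594 j6 0.8111578909394954 F [-1.3 -1.3  0.9]
(27, (np.float64(262.81481481481484), np.float64(171.44444444444446)))
```

```bash
for i in 1 2 3; do python3 -m handwheel '[[[-0.018,-0.025,0,0,0,0.2,255],[-0.033,-0.053,0,0,0,0.4,255],[-0.046,-0.082,0,0,0,0.6,255],[-0.055,-0.112,0,0,0,0.8,255],[-0.06,-0.145,0,0,0,1,255]]]' | grep force:
python3 -c "
from h import *
tool();print(red()[1:])"; done
python3 - <<'E'
from h import *
for d in(80,60,50,45,39.3,30):
    a=np.radians(d);print(d,proj("side",[.563+.026*np.cos(a),-.0475+.026*np.sin(a),.135]).round(1))
E
```

```text
force: [-1.8, 0.9, 1.3]
gripper_force: 0.8
t 13.5 z 0.10019819884457958 nut in tool 0.019525890407386916 -0.018357618836141867 yaw -0.9953392796997913 j6 0.28910589044264506 F [-1.8  0.9  1.3]
(22, (np.float64(259.77272727272725), np.float64(173.45454545454547)))
force: [-6.7, 7.3, 3.1]
gripper_force: 4.7
t 14.175 z 0.10008323256928703 nut in tool 0.018947994480952076 -0.018091124507609718 yaw -1.4947453113971485 j6 -0.22541527705680736 F [-6.7  7.3  3.1]
(15, (np.float64(254.93333333333334), np.float64(174.0)))
force: [-2.1, 12.1, -0.0]
gripper_force: 6.6
t 14.85 z 0.10016728518360915 nut in tool 0.019549718803095504 -0.016582078958635758 yaw -1.9944010490149415 j6 -0.7292375204000083 F [-2.1 12.1 -0. ]
(18, (np.float64(249.66666666666666), np.float64(171.83333333333334)))
80 [253.6 172.7]
60 [251.  171.6]
50 [250.  170.9]
45 [249.6 170.5]
39.3 [249.2 170. ]
30 [248.8 169.1]
```

Run:
```python
from h import *
a=cams.grab_frame("side");b=cams.grab_frame("top")
cv2.imwrite("pics/z6.png",np.hstack([cv2.resize(a[140:190,225:275],(400,400),interpolation=0),cv2.resize(b[165:215,245:295],(400,400),interpolation=0)]))
```

```text
(no output)
```

View pics/z6.png

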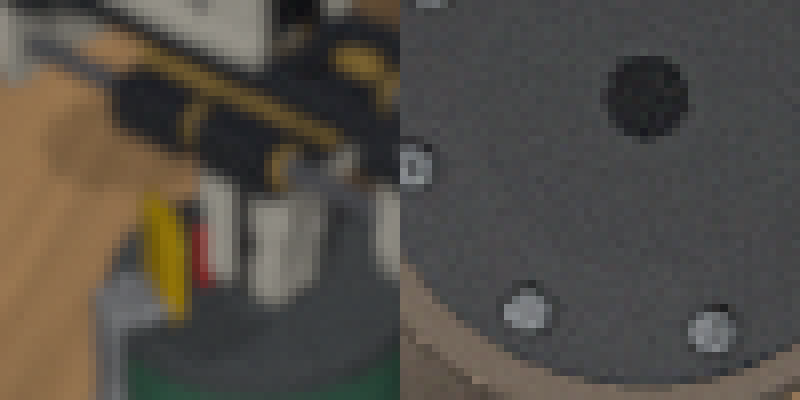

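The side view shows the red tip at (250.4,172) right beside the yellow latch, with the fingers on its counter-clockwise side and clear of the latch. About 10–15° remains, so I'll go on in small steps watching the force.

```bash
for i in 1 2; do python3 -m handwheel '[[[-0.01,-0.012,0,0,0,0.1,255],[-0.018,-0.026,0,0,0,0.2,255],[-0.018,-0.026,0,0,0,0.2,255]]]' | grep force:
python3 -c "
from h import *
tool();print(red()[1:])"; done
```

```text
force: [-1.5, 10.9, -0.8]
gripper_force: 5.7
t 15.375 z 0.10025407008533388 nut in tool 0.019880402017777098 -0.015798145415226814 yaw -2.091506405314741 j6 -0.826026189369161 F [-1.5 10.9 -0.8]
(8, (np.float64(249.125), np.float64(171.375)))
force: [-2.8, 11.6, -0.1]
gripper_force: 6.5
t 15.8 z 0.1002277380992247 nut in tool 0.019884746795291154 -0.016087412545173513 yaw -2.1916982377977194 j6 -0.9250095059232125 F [-2.8 11.6 -0.1]
(2, (np.float64(249.0), np.float64(173.5)))
```

```bash
for i in 1 2 3; do python3 -m handwheel '[[[-0.005,-0.006,0,0,0,0.06,255],[-0.009,-0.013,0,0,0,0.1,255],[-0.009,-0.013,0,0,0,0.1,255]]]' | grep ^force:
python3 -c "
from h import *
tool();s=arm.get_state();print(s['moment'],red()[1:])"; done
```

```text
force: [-4.2, 13.1, 0.3]
t 16.225 z 0.10019624078049669 nut in tool 0.01980541770965823 -0.016454665660060343 yaw -2.2413283624876312 j6 -0.9738797420875623 F [-4.2 13.1  0.3]
[5.11811377 1.24046645 0.02015949] (2, (np.float64(249.0), np.float64(173.5)))
force: [-4.5, 14.9, 1.6]
t 16.65 z 0.10017747551357672 nut in tool 0.019729866438683505 -0.016878740881306056 yaw -2.291398155829225 j6 -1.0230296925689806 F [-4.5 14.9  1.6]
[ 5.71508918  1.82762771 -0.0465648 ] (2, (np.float64(249.0), np.float64(173.5)))
force: [-6.6, 17.1, 4.2]
t 17.075 z 0.10019040260440315 nut in tool 0.019650966583626504 -0.01724744749331642 yaw -2.3413949258657483 j6 -1.0720797322012696 F [-6.6 17.1  4.2]
[ 6.38989202  2.32075498 -0.04101942] (2, (np.float64(249.0), np.float64(173.5)))
```

The red tip no longer moves and the reaction keeps growing (13→18 N), so the nut is at its stop. I'll back off, lift, swing clear and check.

```bash
python3 -m handwheel '[[[0,0.08,0,0,0,0,255],[0,0.2,0,0,0,0,255],[0,0.2,0,0,0,0,255]]]' | grep ^force
python3 -m handwheel '[[[0,0,-0.5,0,0,0,255],[0,0,-1,0,0,0,255],[0,0,-1,0,0,0,255]]]' | grep ^force
python3 -m handwheel '[[[0,0,-0.5,0,0,0,255],[0,0,-0.9,0,0,0,255],[0,0,-0.9,0,0,0,255]]]' | grep ^force
for i in 1 2 3 4; do python3 -m handwheel '[[[-0.45,0.45,0,0,0,0,255],[-0.95,0.95,0,0,0,0,255],[-0.95,0.95,0,0,0,0,255]]]' >/dev/null; done
python3 - <<'E'
from h import *
tool();print(arm.get_state()['eef_pos'])
a=cams.grab_frame("side");b=cams.grab_frame("top");cv2.imwrite("pics/fs.png",a);cv2.imwrite("pics/ft.png",b)
cv2.imwrite("pics/z7.png",np.hstack([cv2.resize(b,(512,384)),cv2.resize(b[180:212,255:291],(288,256),interpolation=0)[:256].repeat(1,0) if 0 else cv2.copyMakeBorder(cv2.resize(b[178:214,254:290],(288,288),interpolation=0),0,96,0,0,0)]))
E
```

```text
force: [0.6, 0.4, 0.9]
force: [0.2, 1.2, -0.1]
force: [0.7, 0.3, -0.2]
t 19.75 z 0.25050740341113464 nut in tool 0.32341326581380114 -0.3344244699214733 yaw -2.3449391571317943 j6 -1.7046449084842383 F [ 0.1 -1.2 -1.1]
[0.54997896 0.41754443 0.2505074 ]
```

View pics/z7.png

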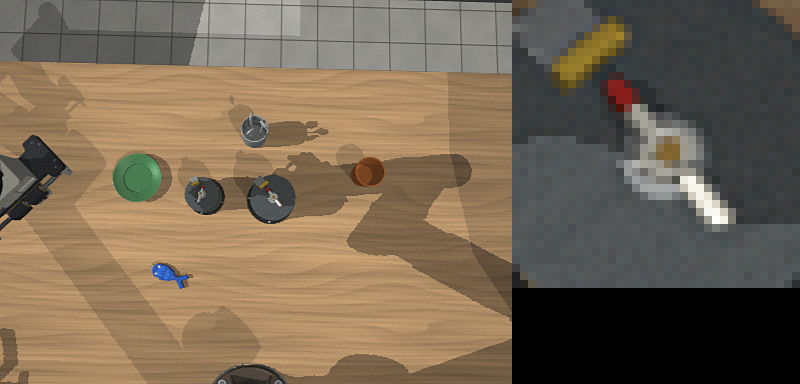

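In the crop the red tip is at (612,82), the white tip at (725,224) and the latch at (592,52): they line up. The cup, saucer, spoon holder and opener are at their original pixels. A quick numeric check before handing in.

Run:
```python
from h import *
f=lambda x,y,z:ray("top",254+(x-512)/8-.5,178+y/8-.5,z)
r,w,l=f(612,82,.145),f(725,224,.145),f(592,53,.155)
d=r-w;print(np.hypot(*d[:2]),np.degrees(np.arctan2(d[1],d[0])))
n=(r+w)/2;d=l-n;print(n,np.hypot(*d[:2]),np.degrees(np.arctan2(d[1],d[0])))
a=cv2.imread("pics/top0.png").astype(int);b=cv2.imread("pics/ft.png").astype(int)
h=lambda i:cv2.cvtColor(i.astype(np.uint8),cv2.COLOR_BGR2HSV)
for nm,(lo,hi),(y0,y1,x0,x1) in[("cup",(3,12),(150,192,350,390)),("saucer",(45,85),(145,210,105,170)),("fish",(105,130),(255,295,145,195))]:
    for i in(a,b):
        H=h(i)[y0:y1,x0:x1];m=(H[...,0]>=lo)&(H[...,0]<=hi)&(H[...,1]>150);y,x=np.nonzero(m);print(nm,len(x),x.mean()+x0,y.mean()+y0)
```

```text
0.05425548367213871 39.432149986924465
[ 0.56414741 -0.04674347  0.145     ] 0.0370580121839345 39.70548945462324
cup 688 368.2630813953488 171.8531976744186
cup 536 367.5055970149254 171.70149253731344
saucer 0 nan nan
saucer 0 nan nan
fish 344 167.86337209302326 274.2151162790698
fish 344 167.86337209302326 274.2151162790698<stdin>:10: RuntimeWarning: Mean of empty slice.
  ret = ret.dtype.type(ret / rcount)
```

The wing is at 39.4° and the latch at 39.7°, and the loose things are unmoved. I'm handing in.

```bash
python3 -c "
from station import arm;print(arm.job_done())"
```

```text
the job is handed in; nothing more can be done
None
```

The wing nut is tight against its stop with the red wing pointing at the latch (39.4° against 39.7° measured); it was pushed with closed fingertips only, the loose things show no sign of having moved, the arm is clear, and the job is handed in.

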